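Unstack the puncture kit onto its marked shelf places

ROBOT

A 6-joint arm with a two-finger parallel gripper is mounted at the origin on the work surface. World frame = base frame: x ahead of the robot, y to its left, z up, the work surface at z = 0. Lengths are in m, angles in rad, forces in N, time in s.
With the tool pointing down it reaches from about 0.25 to 0.775 m from the base axis. Payload 4 kg.
Tool frame: the origin (TCP) lies midway between the tips of the shut fingers; the grasp point (between the pads) lies 19 mm behind it; z points along the fingers, y is the direction in which the jaws open and shut (so a half turn about z gives the same grasp; the last joint's range is limited). The gripper opens to 94 mm and grips with 3 to 60 N. Pads are 16 mm wide; open, the fingers measure 119 mm over their backs; the gripper's body (75 mm by 177 mm) begins 78 mm behind the grasp point.
Start: joints at [-1.431, 0.087, 1.371, -0, 1.684, -0.103], TCP at [0.132, -0.534, 0.206] pointing down, gripper open.
Joint ranges: [-3.1, 3.1], [-0.76, 2.03], [0.27, 2.55], [-1.08, 4.22], [0.17, 2.65], [-2.57, 2.57]. Speed limits (rad/s): [2.79, 2.79, 3.14, 3.14, 3.14, 3.14].

INTERFACE

Orientations are given as [roll, pitch, yaw] about the fixed x, y, z axes, in that order (R = Rz(yaw) Ry(pitch) Rx(roll)).
In Python, from bench import robot, cams gives the robot as it stands.
- The arm moves only by the tool step_arm, never from a script. Its argument "plan" is a list that holds one entry, the list of rows, each a list of 5 numbers: the shift along the world's x, y, z in mm, then the turn about the world's z in rad, then the opening in per cent of the stroke, from 0 (shut) to 100 (fully open). In form: [[[tx, ty, tz, turn, fingers], ...]]. A call has 1 to 8 rows; each row is the pose to reach, as a shift and turn from the pose commanded when the call began; what a row does not reach only later rows make up. A row lasts 1/12 s, in which the tool goes at most 41.7 mm and 7.16 degrees, less where a joint would pass 70% of its speed; a pose out of reach is approached as far as the arm can. A call with a gripper value outside its range is refused whole. The fingers move at their own pace and stop on an object; the grip force is fixed at half the most. Time passes only in rows, so rows that repeat a pose let the fingers close. It gives the time, the measured TCP pose, the force and the opening at its end, in the units of the state.
- robot.get_obs(): the state, without advancing time (a new reading comes with each control period).
- cams.snapshot(name): name is "scene" or "top" or "wrist"; returns a dict with "frame" (420x560x3 uint8, red, green, blue), "camera_matrix" (3x3 intrinsics, pixels), "k1" (the pictures are not rectified: a ray, as slopes to the right and down, at radius r is drawn at 1 + k1 r^2 times it, then the intrinsics apply), "origin" and "attitude" of the camera in the world; the wrist camera has in their place "T_tool_cam" (4x4, takes a point from camera to tool coordinates, whose origin is the TCP and whose axes are the flange's). Camera axes: x right, y down, z forward; pixel columns grow to the right and rows downward; lengths in m; the calibration is good to about 2 mm. A picture is of the moment at which its call begins: read the wrist's pose just before it. There is no depth.
- robot.close_job(): hands the job in, once; it reports no verdict.
The state is a dict: "time": time; "joint_positions": joint angles; "qvel": joint speeds; "joint_torque": joint torques, N m; "tool_pos": TCP position; "ee_rot": TCP orientation; "wrist_force": force on the tool from outside, world axes, zero at the start; "wrist_torque": the same for the moment, N m; "width": finger opening in m.
Only numpy, scipy, OpenCV 4.12 (cv2) and the standard library are available. Lean on these libraries where they do the work, as an engineer would, in place of code of your own. Each camera call takes 0.05 s, during which the arm holds its last target. There are 200 camera calls.

TASK

The puncture repair kit has been left in one pile on the bench: take the pile apart and put each thing back in the middle of its own marked place on the acrylic shelf - the pressure gauge face up on the black disc, the white tin lid up on the white disc, the yellow tyre lever lying flat along the yellow strip, and the green patch box lid up along the green rectangle. Keep the gauge and the tin upright all the way, set everything down gently rather than dropping it, and leave the scraper and the blue cement bottle where they are.

Things in the scene. Friction and masses are not known exactly. Their poses are not given: they have to be found in the camera images.
- gauge: Black dial pressure gauge with white face, on top of the tin at the start. Round body 48 mm in diameter, 28 mm high, 0.13 kg; origin at the centre of its underside, z up through the dial. A level stem with black chuck reaches along its +x axis to 54 mm from the centre, 7 to 21 mm above the underside: grip across y. The stem may point anywhere in the end.
- tin: Round white plastic tin with a clip-on lid, 40 mm high, 0.11 kg: body 62 mm in diameter, lid 66 mm in diameter over the top 12 mm, lid top flat. It stands on one half of the patch box. Origin at the centre of its underside, z up. The lid stays on.
- lever: Yellow plastic tyre lever, 120 mm long (its x axis), 18 mm wide (y), 11 mm high over its middle 76 mm and 7 mm high at both ends, 0.035 kg. It lies across the other half of the patch box, at right angles to it (82 mm from the middle of the tin). Origin at the middle of its underside, z up. Either end may come first.
- patch_box: Flat green plastic patch box with rounded edges, 140 mm long (its x axis), 64 mm wide (y), 26 mm high, 0.13 kg, a single closed solid at the bottom of the pile, lying on the bench. Origin at the centre of its underside, z up through its lid. Either end may come first.
- gauge_place: Black foam disc, 68 mm in diameter, 2 mm thick, fixed on top of the shelf: the gauge's place. Origin at the centre of its underside, on the shelf's top, 100 mm above the bench; z up. The shelf is a clear acrylic slab, 170 mm deep, 700 mm wide, 20 mm thick, on two steel brackets at the far side of the bench.
- tin_place: White foam disc, 84 mm in diameter, 2 mm thick, fixed on top of the shelf: the tin's place. Origin at the centre of its underside, z up. The four places lie in a row along the shelf about 120 mm apart, in any order; a carton 80 mm high and a tape roll stand at the shelf's two ends, about 130 mm beyond the outer places.
- lever_place: Yellow foam strip, 134 mm long (its x axis), 34 mm wide (y) and 2 mm thick, fixed on top of the shelf, running from its front to its back: the lever's place. Origin at the centre of its underside, z up.
- box_place: Green foam rectangle, 154 mm long (its x axis), 78 mm wide (y) and 2 mm thick, fixed on top of the shelf, running from its front to its back: the patch box's place. Origin at the centre of its underside, z up.
- scraper: Steel scraper with a red handle lying on the bench beyond one end of the pile, 170 mm long (x, blade to +x), blade 45 mm wide, 18 mm high at most; origin under its neck, 61 mm behind the blade's edge. Not to be moved.
- cement: Blue cement bottle with a black cap standing on the bench beyond the other end of the pile, 40 mm in diameter, 100 mm high; origin at the centre of its underside. Not to be moved.
There are look-alikes about, which are no part of the job. Several things look just like the patch_box: the one meant starts farthest to the robot's right.

How it is judged:
By the outcome, as a careful person would: the job done as asked, in the order asked, and still so for the second after the job is handed in, with the robot touching nothing.
It also fails if it takes over 112 s, if anything falls off the work surface, if the arm or the gripper's body presses on something with over 40 N, if the wrist force passes 120 N, or if a joint passes its speed limit or range.

## Working session

There is one attempt and no reset: what is moved stays moved. The work goes in short steps, Python scripts to look and compute and a tool call to move; the robot and the scene stay as the last step left them, time stands still between calls to the robot, and variables do not carry over. Pictures are saved under pics/ and viewed, about 12 in all and at most 16, crops included, and the job is handed in when it is done.

Besides the shell and the picture viewer there is one more tool, called after "Request:" as name(argument=value, ...) on one line, values as JSON. step_arm: Moves the arm, as the interface text tells. Its arguments: {"type":"object","properties":{"plan":{"type":"array"}},"required":["plan"]}

```bash
mkdir -p pics; ls
cat > h.py <<'E'
import numpy as np, cv2
from scipy.spatial.transform import Rotation as Ro
from bench import robot, cams
def snap(n):
    o=robot.get_obs(); s=cams.snapshot(n)
    if 'T_tool_cam' in s:
        T=np.eye(4); T[:3,3]=o['tool_pos']; T[:3,:3]=Ro.from_euler('xyz',o['ee_rot']).as_matrix()
        M=T@np.array(s['T_tool_cam']); s['o'],s['R']=M[:3,3],M[:3,:3]
    else:
        s['o']=np.array(s['origin']); a=np.array(s['attitude']); s['R']=a if a.shape==(3,3) else Ro.from_euler('xyz',a).as_matrix()
    s['K']=np.array(s['camera_matrix']); return s
def ray(s,p):
    d=np.array([s['k1'],0,0,0,0],float)
    u=cv2.undistortPoints(np.array(p,float).reshape(-1,1,2),s['K'],d)[:,0]
    return np.c_[u,np.ones(len(u))]@s['R'].T
def onz(s,p,z):
    r=ray(s,p); return s['o']+r*((z-s['o'][2])/r[:,2])[:,None]
def proj(s,P):
    q=(np.atleast_2d(P)-s['o'])@s['R']
    return cv2.projectPoints(q,np.zeros(3),np.zeros(3),s['K'],np.array([s['k1'],0,0,0,0],float))[0][:,0]
def save(s,n): cv2.imwrite('pics/'+n,s['frame'][...,::-1])
E
python3 - <<'E'
from h import *
print(robot.get_obs())
for n in('scene','top'):
    s=snap(n);save(s,n+'0.png');print(n,s['K'].tolist(),s['k1'],s['o'],s['attitude'],s['R'].tolist())
    np.savez(n+'0.npz',frame=s['frame'],K=s['K'],k1=s['k1'],o=s['o'],R=s['R'])
E
```

```text
pics
{'time': 0.0, 'joint_positions': array([-1.43107275e+00,  8.79415769e-02,  1.37223110e+00, -1.11671218e-05,
        1.68356549e+00, -1.03077853e-01]), 'qvel': array([-0.00056848,  0.00118864,  0.00091285,  0.00053025, -0.00023388,
       -0.00018386]), 'joint_torque': array([-4.21415652e-04, -3.40174663e+01, -3.02429938e+01,  7.16383732e-02,
        3.29287641e-02, -1.73862213e-04]), 'tool_pos': array([ 0.13216149, -0.5333362 ,  0.20432324]), 'ee_rot': array([-3.13945739e+00, -2.09722823e-04,  2.42799962e-01]), 'wrist_force': array([ 0.41342985,  0.75355582, -0.80094797]), 'wrist_torque': array([-0.02595761, -0.01156853,  0.04113386]), 'width': 0.09427223904200144}
scene [[437.1456486323017, 0.0, 276.76763056317895], [0.0, 437.1456486323017, 207.29597431527156], [0.0, 0.0, 1.0]] 0.02819419043335344 [ 1.1597192  -0.04701819  0.66712277] [-2.30173901 -0.01171749  1.53607196] [[0.034715010509577676, 0.6674722453111845, -0.7438250263231037], [0.9993285619564418, -0.014457607896475017, 0.03366604865412598], [0.011717222511760383, -0.7444943111355236, -0.6675259750627327]]
top [[422.4930285591393, 0.0, 286.7809221313131], [0.0, 422.4930285591393, 215.50650180442088], [0.0, 0.0, 1.0]] -0.09607185869984643 [ 0.34885141 -0.01796779  0.81256698] [-2.93475107e+00 -2.46836761e-03 -1.57983856e+00] [[-0.009042081354729687, -0.9786490119689613, 0.20533960196939793], [-0.9999560730044543, 0.008342464238493424, -0.004272628223975325], [0.0024683651037279847, -0.2053692154696165, -0.9786814560985149]]
```

View pics/scene0.png

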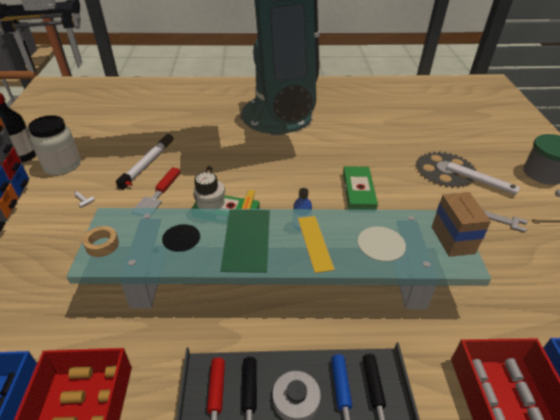

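View pics/top0.png

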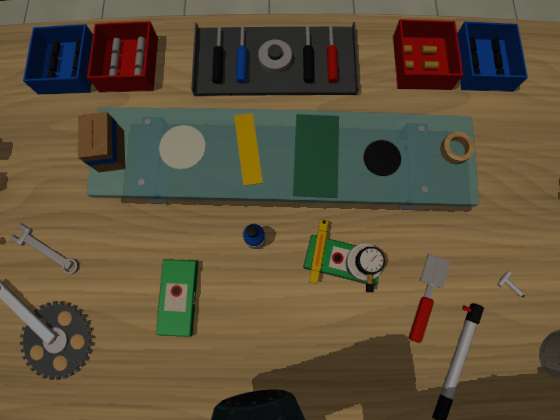

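The scene view has the pile at (215,195), half hidden by the shelf, and a second green box at (360,187). In the top view the candidates for the patch box are the one at (345,258), under the tin, gauge and lever, and a loose one at (178,298). Right in the top view is the robot's right, so the one meant is (345,258). The places in the top view are white (182,147), yellow (249,149), green (316,156) and black (382,158).

```bash
cat > m.py <<'E'
from h import *
def load(n):
    d=np.load(n); return {k:d[k] for k in d.files}|{'k1':float(d['k1'])}
def cont(m,box,n=1):
    x0,y0,x1,y1=box; k=np.zeros(m.shape,np.uint8); k[y0:y1,x0:x1]=m[y0:y1,x0:x1]
    c=cv2.findContours(k,cv2.RETR_EXTERNAL,cv2.CHAIN_APPROX_NONE)[0]
    return sorted(c,key=cv2.contourArea)[::-1][:n]
def rect(s,c,z):
    P=onz(s,c.reshape(-1,2),z)[:,:2].astype(np.float32)*1000
    (cx,cy),(w,h),a=cv2.minAreaRect(P)
    if w<h: w,h,a=h,w,a+90
    return np.round([cx,cy,w,h,(a+90)%180-90],1)
def masks(s):
    H=cv2.cvtColor(s['frame'],cv2.COLOR_RGB2HSV); h,sa,v=H[...,0],H[...,1],H[...,2]
    f=lambda x:(x*255).astype(np.uint8)
    return dict(y=f((h>18)&(h<30)&(sa>170)&(v>130)),g=f((h>50)&(h<80)&(sa>120)),w=f((sa<70)&(v>120)),k=f(v<55))
E
python3 - <<'E'
from m import *
s=load('top0.npz'); M=masks(s)
for n,k,b,z in [('white','w',(150,115,215,178),.102),('yel','y',(225,105,270,190),.102),('green','g',(285,108,345,202),.102),('black','k',(355,130,405,185),.102),
 ('lever','y',(300,210,335,290),.037),('box','g',(295,225,385,300),.026),('otherbox','g',(150,250,205,345),.026),('tinlid','w',(340,235,388,285),.066)]:
    c=cont(M[k],b); print(n,rect(s,c[0],z) if c else None, cv2.contourArea(c[0]) if c else'')
c=s['frame'][200:310,280:420]
cv2.imwrite('pics/crop1.png',cv2.resize(c[...,::-1],None,fx=5.5,fy=5.4,interpolation=cv2.INTER_CUBIC))
E
```

```text
white [626.2 166.4  81.8  80.4 -42.9] 1478.5
yel [621.3  47.5 132.2  32.3   8. ] 1161.5
green [607.9 -74.5 152.6  75.8  -3.2] 3329.5
black [ 602.5 -191.2   67.1   65.9   89.8] 1011.5
lever [445.7 -79.5  72.4  13.6 -10.8] 244.5
box [ 427.6 -131.2   90.9   64.4   75.3] 440.5
otherbox [361.9 183.  138.7  67.4  -2.7] 2559.0
tinlid [ 426.  -139.4   63.5   55.2  -12.6] 325.0
```

View pics/crop1.png

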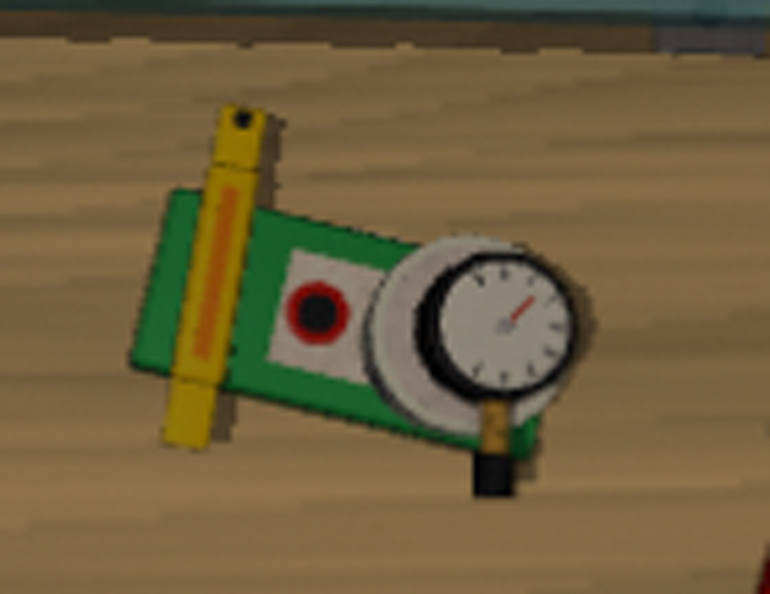

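Crop: the gauge face is centred near crop (499,322) with its stem pointing down to (494,497). The tin lid is centred near (465,336). The lever runs from (245,107) to (186,446), and the box's left corners are at (172,190) and (133,365). This is the box with the tin on it and the farthest right, so it is the one meant. Next: rays onto the known heights.

Run:
```python
from m import *
s=load('top0.npz')
u=lambda *p:[(x/5.5-.41+280,y/5.4-.41+200) for x,y in p]
f=lambda *p,z:np.round(onz(s,u(*p),z)*1000,1)[:,:2].tolist()
print('gauge face',f((507,325),z=.094),'rim',f((500,252),(500,402),(416,325),(578,325),z=.094),'chuck end',f((494,497),z=.08))
print('lever ends',f((245,107),(186,446),z=.033))
print('lid l/t',f((363,336),(465,235),(372,380),(386,400),z=.066))
print('box corners',f((172,190),(133,365),(533,460),z=.026))
print('cement cap',onz(s,[(254,235)],.1), 'shelf front edge',onz(s,[(90,190),(480,200)],.1))
```

```text
gauge face [[421.0, -165.7]] rim [[444.4, -164.6], [396.8, -162.4], [421.4, -137.2], [420.8, -188.0]] chuck end [[367.6, -162.0]]
lever ends [[504.3, -91.7], [387.3, -69.0]]
lid l/t [[420.8, -124.6], [453.9, -159.1], [406.4, -127.0], [399.8, -131.3]]
box corners [[476.4, -66.5], [415.5, -52.1], [381.4, -186.4]]
cement cap [[0.46481969 0.03520987 0.1       ]] shelf front edge [[ 0.5478237   0.3294161   0.1       ]
 [ 0.5235776  -0.36458316  0.1       ]]
```

Request:
step_arm(plan=[[[40,60,30,0,100],[80,110,60,-0.1,100],[110,150,90,-0.2,100],[140,190,100,-0.243,100],[170,230,100,-0.243,100],[200,270,100,-0.243,100],[230,320,100,-0.243,100],[230,360,100,-0.243,100]]])

```text
time: 0.77
tool_pos: [0.3139, -0.2727, 0.2967]
ee_rot: [3.142, -0.0, -0.0]
wrist_force: [0.8, -0.9, 0.3]
width: 0.0935
```

Request:
step_arm(plan=[[[40,40,0,0,100],[60,80,0,0,100],[60,120,0,0,100],[60,130,0,0,100],[60,130,0,0,100]]])

```text
time: 1.18
tool_pos: [0.3732, -0.1403, 0.2969]
ee_rot: [-3.14, -0.001, 0.007]
wrist_force: [0.3, -0.0, -0.3]
width: 0.0941
```

Run:
```python
from m import *
o=robot.get_obs();print(o['time'],o['tool_pos'],o['ee_rot'],o['joint_positions'].round(2))
s=snap('wrist');save(s,'w1.png');np.savez('w1.npz',frame=s['frame'],K=s['K'],k1=s['k1'],o=s['o'],R=s['R'])
print(s['o'],s['R'].round(3).tolist())
```

```text
1.1833 [ 0.37320021 -0.14029577  0.29687833] [-3.14007664e+00 -5.57277823e-04  6.59294454e-03] [-0.5  -0.25  1.51  0.    1.89  1.06]
[ 0.45093355 -0.14083462  0.47649138] [[0.007, -0.964, -0.266], [-1.0, -0.007, 0.0], [-0.002, 0.266, -0.964]]
```

View pics/w1.png

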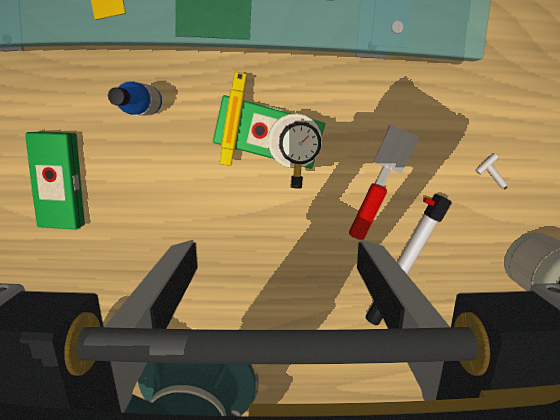

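The wrist view shows the pile: gauge face at (301,142), chuck end (296,187), lever from (239,73) to (226,164), box's left end near x=215, other green box at (52,178).

Run:
```python
from m import *
s=load('w1.npz');M=masks(s)
r=lambda p,z:np.round(onz(s,p,z)*1000,1)[:,:2].tolist()
f=s['frame'][60:210,190:340]
cv2.imwrite('pics/crop2.png',cv2.resize(f[...,::-1],None,fx=4,fy=4,interpolation=cv2.INTER_CUBIC))
print('lever',rect(s,cont(M['y'],(205,60,255,175))[0],.035))
for k in('g','w','k'):
    for c in cont(M[k],(205,85,335,200),4): print(k,cv2.contourArea(c),cv2.boundingRect(c))
```

```text
lever [447.6 -82.  118.6  17.4 -11.1]
g 872.5 (235, 101, 55, 57)
g 295.5 (213, 96, 16, 48)
g 38.5 (314, 120, 11, 13)
g 20.0 (305, 160, 10, 8)
w 1329.5 (247, 113, 74, 55)
w 890.5 (283, 126, 35, 35)
w 6.5 (302, 160, 11, 6)
w 0.5 (275, 108, 3, 2)
k 1300.5 (280, 122, 41, 42)
k 98.0 (291, 176, 12, 12)
k 0.0 (235, 148, 1, 1)
```

View pics/crop2.png

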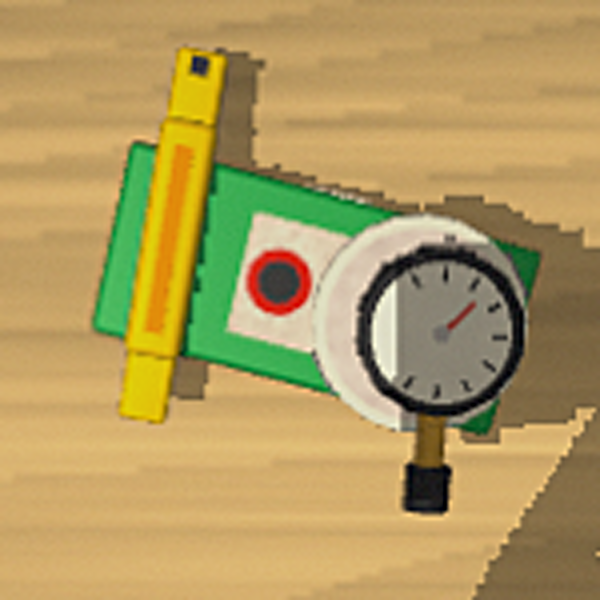

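The enlarged crop confirms the pile: gauge rim centre at crop (441,330), chuck end (427,512), lid spanning left 315, top 214, bottom 430, box corners (135,143), (94,330), (541,248), (485,434).

Run:
```python
from m import *
s=load('w1.npz')
r=lambda z,*p:np.round(onz(s,[(x/4-.4+190,y/4-.4+60) for x,y in p],z)*1000,1)[:,:2].tolist()
print('gauge',r(.094,(441,330),(356,330),(526,330)),'chuck',r(.08,(427,512),(427,490)))
print('lid',r(.066,(315,320),(423,214),(410,430)))
print('box',r(.026,(135,143),(94,330),(541,248),(485,434)))
```

```text
gauge [[423.6, -166.5], [423.4, -142.4], [423.8, -190.6]] chuck [[368.0, -164.5], [374.8, -164.3]]
lid [[424.3, -130.0], [455.8, -162.2], [390.9, -159.5]]
box [[478.3, -70.5], [418.2, -54.9], [445.8, -203.4], [383.9, -186.9]]
```

Request:
step_arm(plan=[[[20,-12,-35,-0.03,100],[40,-24,-75,-0.03,100],[49,-24,-115,-0.03,100],[49,-24,-155,-0.03,100],[49,-24,-190,-0.03,100],[49,-24,-190,-0.03,100],[49,-24,-190,-0.03,100]]])

```text
time: 1.82
tool_pos: [0.4197, -0.1684, 0.1044]
ee_rot: [-3.139, 0.006, -0.032]
wrist_force: [0.8, -0.9, 1.4]
width: 0.0939
```

Request:
step_arm(plan=[[[0,0,0,0,100],[0,0,0,0,100],[0,0,0,0,100]]])

```text
time: 2.07
tool_pos: [0.424, -0.1697, 0.1104]
ee_rot: [3.138, -0.006, -0.031]
wrist_force: [-0.4, -0.1, 0.3]
width: 0.0942
```

Request:
step_arm(plan=[[[0,0,0,0,100],[0,0,0,0,100],[0,0,0,0,100],[0,0,0,0,100]]])

```text
time: 2.4
tool_pos: [0.4221, -0.1683, 0.1072]
ee_rot: [3.141, -0.001, -0.03]
wrist_force: [0.2, 0.6, -0.6]
width: 0.0939
```

Run:
```python
from m import *
for i in range(6):
    s=snap('wrist'); o=robot.get_obs(); print(o['time'],o['tool_pos'].round(4),o['ee_rot'].round(3),o['joint_positions'].round(4),o['wrist_force'].round(1))
save(s,'w2.png')
```

```text
2.45 [ 0.422  -0.1682  0.107 ] [ 3.141 -0.    -0.03 ] [-5.0420e-01 -8.7000e-02  1.7418e+00 -1.0000e-04  1.4864e+00  1.0966e+00] [ 0.5 -0.6  0.6]
2.5 [ 0.4219 -0.1682  0.1068] [ 3.141 -0.    -0.03 ] [-5.0420e-01 -8.6800e-02  1.7420e+00 -1.0000e-04  1.4863e+00  1.0966e+00] [ 0.2  0.4 -0.4]
2.55 [ 0.4218 -0.1682  0.1067] [ 3.142  0.    -0.03 ] [-5.0430e-01 -8.6700e-02  1.7421e+00 -1.0000e-04  1.4863e+00  1.0966e+00] [-0.2  0.3 -0.2]
2.6 [ 0.4218 -0.1682  0.1067] [ 3.142  0.    -0.03 ] [-5.0430e-01 -8.6700e-02  1.7421e+00 -1.0000e-04  1.4863e+00  1.0966e+00] [0.  1.1 0.3]
2.65 [ 0.4218 -0.1682  0.1066] [-3.142  0.    -0.03 ] [-5.0430e-01 -8.6600e-02  1.7422e+00 -1.0000e-04  1.4863e+00  1.0967e+00] [ 0.4 -0.9  0.1]
2.7 [ 0.4218 -0.1682  0.1066] [-3.142  0.    -0.03 ] [-5.0430e-01 -8.6600e-02  1.7422e+00 -1.0000e-04  1.4863e+00  1.0966e+00] [-0.2  0.4  0.5]
```

View pics/w2.png

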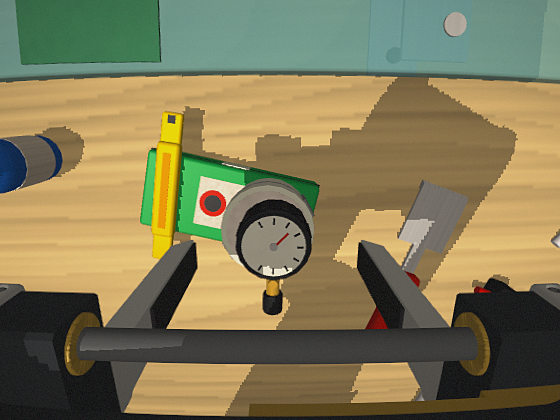

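The wrist view shows the gauge between the fingers, at (274,244), about 4 px left of the finger midline (278). That matches the 4 mm y correction I am making.

Request:
step_arm(plan=[[[0,4,-14,0,100],[0,4,-25,0,100],[0,4,-32,0,100],[0,4,-36,0,100],[0,4,-36,0,100],[0,4,-36,0,40],[0,4,-36,0,40],[0,4,-36,0,40]]])

```text
time: 3.37
tool_pos: [0.4223, -0.1645, 0.0714]
ee_rot: [3.141, -0.001, -0.03]
wrist_force: [-0.1, -0.1, 1.1]
width: 0.0772
```

Request:
step_arm(plan=[[[0,0,0,0,30],[0,0,0,0,30],[0,0,0,0,30],[0,0,0,0,30]]])

```text
time: 3.7
tool_pos: [0.422, -0.1643, 0.0709]
ee_rot: [3.141, -0.0, -0.03]
wrist_force: [-0.2, -1.5, 0.1]
width: 0.0507
```

Request:
step_arm(plan=[[[0,0,0,0,30],[0,0,0,0,30],[0,0,0,0,30],[0,0,0,0,30]]])

```text
time: 4.03
tool_pos: [0.422, -0.1645, 0.0709]
ee_rot: [3.141, -0.0, -0.03]
wrist_force: [0.1, 0.1, 0.3]
width: 0.047
```

Request:
step_arm(plan=[[[0,0,8,0,30],[0,0,25,0,30],[0,0,50,0,30],[0,0,75,0,30],[0,0,90,0,30],[0,0,95,0,30],[0,0,95,0,30],[0,0,95,0,30]]])

```text
time: 4.7
tool_pos: [0.4215, -0.1639, 0.165]
ee_rot: [-3.141, 0.001, -0.03]
wrist_force: [-0.4, -0.0, -2.0]
width: 0.0473
```

Run:
```python
from m import *
print(robot.get_obs()['width'])
s=load('scene0.npz');M=masks(s)
for n,k,b in [('white','w',(350,220,412,264)),('yel','y',(290,208,340,276)),('green','g',(215,205,275,276)),('black','k',(155,218,206,256))]:
    c=cont(M[k],b); print(n,rect(s,c[0],.102) if c else None)
w=snap('wrist');save(w,'w3.png')
```

```text
0.0472580637102153
white [622.8 166.5 127.5 106.   88.7]
yel [624.7  45.4 130.5  31.1   8.4]
green [526.7 -61.7   9.8   8.7  88.8]
black [ 606.2 -193.    64.6   62.3   88.5]
```

View pics/w3.png

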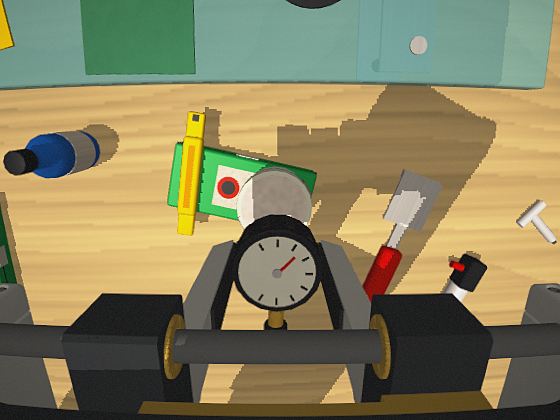

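The wrist view shows the gauge upright between the fingers at (277,272). The tin at (275,200) and the lever at (190,173) are undisturbed.

Request:
step_arm(plan=[[[20,-4,0,0,30],[50,-8,0,0,30],[85,-13,0,0,30],[120,-18,0,0,30],[150,-23,0,0,30],[172,-27,0,0,30],[182,-28,0,0,30],[182,-28,0,0,30]]])

```text
time: 5.42
tool_pos: [0.6046, -0.1919, 0.1621]
ee_rot: [-3.14, 0.004, -0.029]
wrist_force: [-1.5, -0.7, -1.9]
width: 0.0472
```

Request:
step_arm(plan=[[[0,0,-10,0,30],[0,0,-25,0,30],[0,0,-40,0,30],[0,0,-48,0,30],[0,0,-52,0,30],[0,0,-52,0,30],[0,0,-52,0,30],[0,0,-52,0,30]]])

```text
time: 6.08
tool_pos: [0.6043, -0.1925, 0.115]
ee_rot: [3.141, -0.002, -0.03]
wrist_force: [0.7, -0.5, -1.2]
width: 0.0475
```

Request:
step_arm(plan=[[[0,0,-3,0,30],[0,0,-5,0,30],[0,0,-5,0,30],[0,0,-5,0,30],[0,0,-5,0,30]]])

```text
time: 6.5
tool_pos: [0.6039, -0.1923, 0.1088]
ee_rot: [3.141, -0.0, -0.03]
wrist_force: [-0.0, 0.1, -1.9]
width: 0.0474
```

Request:
step_arm(plan=[[[0,0,-1,0,30],[0,0,-1,0,30],[0,0,-1,0,30]]])

```text
time: 6.75
tool_pos: [0.6038, -0.1923, 0.1077]
ee_rot: [3.142, 0.0, -0.03]
wrist_force: [-0.1, 0.5, -1.3]
width: 0.0473
```

Request:
step_arm(plan=[[[0,0,-1,0,30],[0,0,-1,0,30],[0,0,-1,0,30]]])

```text
time: 7.0
tool_pos: [0.6041, -0.1923, 0.107]
ee_rot: [3.141, -0.001, -0.03]
wrist_force: [-0.2, 0.7, -1.1]
width: 0.0476
```

Request:
step_arm(plan=[[[0,0,-1,0,30],[0,0,-1,0,30],[0,0,-1,0,30]]])

```text
time: 7.25
tool_pos: [0.6041, -0.1923, 0.107]
ee_rot: [3.141, -0.001, -0.03]
wrist_force: [-2.2, 0.9, 5.0]
width: 0.0476
```

Request:
step_arm(plan=[[[0,0,0,0,30],[0,0,0,0,30]]])

```text
time: 7.42
tool_pos: [0.6041, -0.1923, 0.1069]
ee_rot: [3.141, -0.001, -0.03]
wrist_force: [-2.5, 0.8, 5.9]
width: 0.0477
```

Request:
step_arm(plan=[[[0,0,0,0,100],[0,0,0,0,100],[0,0,0,0,100],[0,0,0,0,100],[0,0,10,0,100],[0,0,35,0,100],[0,0,70,0,100],[-30,0,100,0,100]]])

```text
time: 8.08
tool_pos: [0.5767, -0.1921, 0.205]
ee_rot: [-3.141, -0.0, -0.028]
wrist_force: [-0.7, -0.1, 0.5]
width: 0.0935
```

Request:
step_arm(plan=[[[-40,5,15,0,100],[-80,10,15,0,100],[-120,20,0,0.03,100],[-145,27,-20,0.03,100],[-152,32,-20,0.03,100],[-152,32,-20,0.03,100],[-152,32,-20,0.03,100],[-152,32,-20,0.03,100]]])

```text
time: 8.75
tool_pos: [0.425, -0.1613, 0.1876]
ee_rot: [3.139, -0.004, 0.0]
wrist_force: [0.5, -0.3, -0.5]
width: 0.094
```

Run:
```python
from m import *
o=robot.get_obs();print(o['time'],o['tool_pos'],o['width'])
w=snap('wrist');save(w,'w4.png');np.savez('w4.npz',frame=w['frame'],K=w['K'],k1=w['k1'],o=w['o'],R=w['R'])
s=snap('top');np.savez('t4.npz',frame=s['frame'],K=s['K'],k1=s['k1'],o=s['o'],R=s['R'])
a=cv2.resize(w['frame'],(400,300)); b=cv2.resize(s['frame'][100:310,270:550],(400,300))
cv2.imwrite('pics/p4.png',np.vstack([a,b])[...,::-1])
```

```text
8.75 [ 0.42496388 -0.16129372  0.18757744] 0.09396639914546281
```

View pics/p4.png

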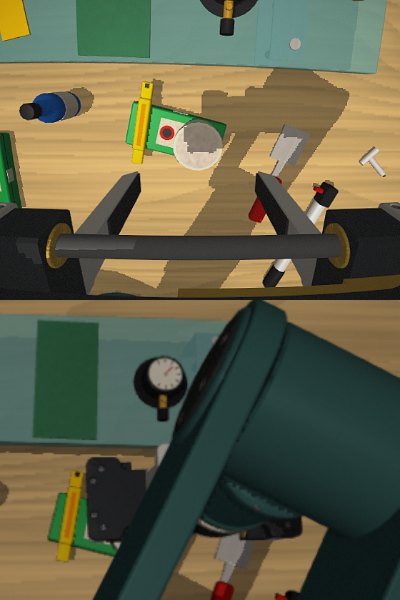

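Composite: the wrist half (top) shows the gauge on the black disc at the upper edge and the bare tin lid near (198,145). The top-camera half shows the gauge upright on its disc at (165,375). Now to measure the lid and check the gauge's centring.

Run:
```python
from m import *
w=load('w4.npz');g=cv2.cvtColor(w['frame'],cv2.COLOR_RGB2GRAY)
x0,y0=225,150
c=cv2.HoughCircles(cv2.resize(g[y0:260,x0:335],None,fx=3,fy=3,interpolation=cv2.INTER_CUBIC),cv2.HOUGH_GRADIENT,1,300,param1=80,param2=15,minRadius=85,maxRadius=130)
print(c); 
if c is not None:
    p=c[0,0]/3; print('lid',onz(w,[(p[0]+x0-.33,p[1]+y0-.33),(p[0]+x0-p[2],p[1]+y0),(p[0]+x0+p[2],p[1]+y0)],.066).round(4))
t=load('t4.npz');g=cv2.cvtColor(t['frame'],cv2.COLOR_RGB2GRAY)
H=cv2.resize(g[135:190,355:415],None,fx=6,fy=6,interpolation=cv2.INTER_CUBIC)
for r0,r1,z in((60,82,.130),(98,125,.102)):
    c=cv2.HoughCircles(H,cv2.HOUGH_GRADIENT,1,400,param1=60,param2=12,minRadius=r0,maxRadius=r1)
    if c is not None: p=c[0,0]/6; print(z,p,onz(t,[(p[0]+355-.4,p[1]+135-.4)],z).round(4))
```

```text
[[[155.5 160.5 105.2]]]
lid [[ 0.4251 -0.162   0.066 ]
 [ 0.4248 -0.1295  0.066 ]
 [ 0.4248 -0.1952  0.066 ]]
0.13 [30.916666 16.083334 11.733334] [[ 0.6046 -0.1918  0.13  ]]
0.102 [27.583334 22.25     18.633333] [[ 0.6034 -0.1922  0.102 ]]
```

Request:
step_arm(plan=[[[1,-1,-30,0,100],[1,-1,-65,0,100],[1,-1,-100,0,100],[1,-1,-125,0,100],[1,-1,-140,0,100],[1,-1,-146,0,100],[1,-1,-146,0,100],[1,-1,-146,0,100]]])

```text
time: 9.52
tool_pos: [0.4248, -0.1619, 0.0402]
ee_rot: [3.141, -0.001, -0.0]
wrist_force: [0.2, 0.1, -0.5]
width: 0.0941
```

Request:
step_arm(plan=[[[0,0,0,0,50],[0,0,0,0,50],[0,0,0,0,50],[0,0,0,0,50],[0,0,0,0,50],[0,0,0,0,50]]])

```text
time: 10.02
tool_pos: [0.4238, -0.1615, 0.0399]
ee_rot: [3.141, -0.001, -0.0]
wrist_force: [-0.2, 0.1, 3.3]
width: 0.0652
```

Request:
step_arm(plan=[[[0,0,0,0,50],[0,0,6,0,50],[0,0,25,0,50],[0,0,55,0,50],[0,0,90,0,50],[0,15,120,0,50],[0,40,140,0,50],[5,75,145,0,50]]])

```text
time: 10.68
tool_pos: [0.4298, -0.0876, 0.1888]
ee_rot: [3.138, -0.007, -0.004]
wrist_force: [0.5, -0.4, -0.8]
width: 0.065
```

Request:
step_arm(plan=[[[10,38,0,0,50],[20,76,0,0,50],[35,114,0,0,50],[50,152,0,0,50],[65,190,0,0,50],[80,220,0,0,50],[90,242,0,0,50],[90,250,0,0,50]]])

```text
time: 11.35
tool_pos: [0.5189, 0.1669, 0.183]
ee_rot: [-3.141, 0.002, 0.003]
wrist_force: [0.2, -0.0, -2.3]
width: 0.0651
```

Request:
step_arm(plan=[[[0,0,0,0,50],[0,0,0,0,50],[0,0,0,0,50],[0,0,0,0,50]]])

```text
time: 11.68
tool_pos: [0.5181, 0.1623, 0.1844]
ee_rot: [3.141, -0.0, -0.002]
wrist_force: [0.1, 0.4, -1.2]
width: 0.065
```

Run:
```python
from m import *
o=robot.get_obs();print(o['time'],o['tool_pos'],o['width'])
w=snap('wrist');save(w,'w5.png');np.savez('w5.npz',frame=w['frame'],K=w['K'],k1=w['k1'],o=w['o'],R=w['R'])
M=masks(w)
p=proj(w,np.array([[.626,.166,.102]]))[0];print(p)
y=proj(w,np.array([[.622,.047,.102]]))[0];print(y)
for k in 'wy':
    for c in cont(M[k],(0,0,560,260),3): print(k,cv2.boundingRect(c),cv2.contourArea(c),rect(w,c,.102))
```

```text
11.6833 [0.51808652 0.16230008 0.18442852] 0.06501635045543738
[270.49070106  75.59847523]
[427.548698    82.86385837]
w (64, 0, 496, 204) 72613.0 [612.6 122.9 415.7 157.2  88.2]
w (216, 217, 123, 43) 3801.5 [497.3 161.4 104.5  37.6  89.9]
w (0, 221, 84, 39) 728.0 [488.7 371.1  80.1  14.5  64.3]
y (402, 0, 51, 172) 7161.5 [619.   45.4 127.   34.2   8.1]
y (490, 206, 30, 54) 516.5 [500.7 -36.4  49.1  16.   -3.5]
```

View pics/w5.png

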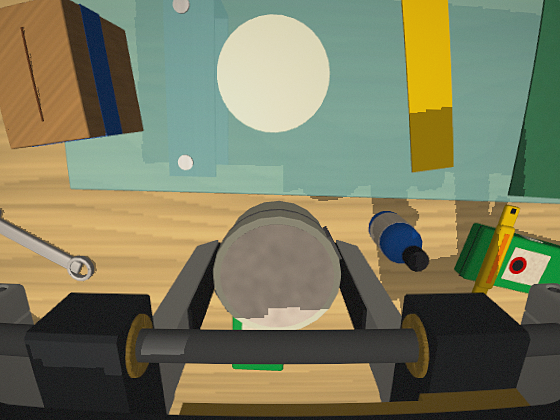

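The wrist view shows the tin held upright. The white disc is at (273,73), spanning x 217-330 and y 14-132, and the yellow strip is cut off at the image top.

Run:
```python
from m import *
w=load('w5.npz')
H=cv2.cvtColor(w['frame'],cv2.COLOR_RGB2HSV)
m=((H[...,2]>200)&(H[...,1]<60)).astype(np.uint8)*255
for c in cont(m,(190,0,350,150),2): print(cv2.contourArea(c),cv2.boundingRect(c),rect(w,c,.102))
# held lid centre: circle at TCP height offset
print(proj(w,np.array([[.5181,.1623,.2105]])))
```

```text
10205.0 (217, 15, 112, 117) [626.7 164.5  83.   82.6  89.8]
[[275.36405036 275.44033145]]
```

Request:
step_arm(plan=[[[20,3,0,0,50],[50,3,0,0,50],[80,3,0,0,50],[100,3,-8,0,50],[108,3,-20,0,50],[108,3,-36,0,50],[108,3,-50,0,50],[108,3,-58,0,50]]])

```text
time: 12.4
tool_pos: [0.6247, 0.1657, 0.1232]
ee_rot: [3.141, 0.005, -0.001]
wrist_force: [-1.1, -0.7, -1.8]
width: 0.0649
```

Request:
step_arm(plan=[[[0,0,-3,0,50],[0,0,-5,0,50],[0,0,-5,0,50],[0,0,-5,0,50],[0,0,-5,0,50]]])

```text
time: 12.82
tool_pos: [0.6269, 0.1669, 0.1226]
ee_rot: [-3.141, -0.002, -0.0]
wrist_force: [-0.3, -0.1, -1.3]
width: 0.065
```

Request:
step_arm(plan=[[[0,-1,-2,0,50],[0,-1,-4,0,50],[0,-1,-4,0,50],[0,-1,-4,0,50],[0,-1,-5,0,50],[0,-1,-5,0,50],[0,-1,-5,0,50]]])

```text
time: 13.4
tool_pos: [0.6264, 0.1658, 0.1161]
ee_rot: [3.141, 0.0, -0.0]
wrist_force: [0.7, -0.4, -1.1]
width: 0.0657
```

Request:
step_arm(plan=[[[0,0,-1,0,50],[0,0,-1,0,50],[0,0,-1,0,50]]])

```text
time: 13.65
tool_pos: [0.6265, 0.1658, 0.116]
ee_rot: [-3.142, -0.001, -0.0]
wrist_force: [-1.2, -0.1, 2.3]
width: 0.0646
```

Request:
step_arm(plan=[[[0,0,-1,0,50],[0,0,-1,0,50],[0,0,-1,0,50]]])

```text
time: 13.9
tool_pos: [0.6265, 0.1658, 0.116]
ee_rot: [-3.142, -0.001, -0.0]
wrist_force: [-2.5, -0.1, 5.3]
width: 0.0653
```

Request:
step_arm(plan=[[[0,0,0,0,100],[0,0,0,0,100],[0,0,0,0,100],[0,0,10,0,100],[0,0,35,0,100],[0,0,70,0,100],[-20,-20,95,0,100],[-50,-50,95,0,100]]])

```text
time: 14.57
tool_pos: [0.5807, 0.1177, 0.216]
ee_rot: [-3.14, -0.012, 0.003]
wrist_force: [-0.1, -1.2, 0.9]
width: 0.0941
```

Request:
step_arm(plan=[[[-20,-35,0,0,100],[-40,-70,0,0,100],[-60,-105,0,-0.05,100],[-80,-140,-10,-0.1,100],[-105,-170,-30,-0.15,100],[-125,-190,-60,-0.2,100],[-130,-197,-80,-0.2,100],[-130,-197,-80,-0.2,100]]])

```text
time: 15.23
tool_pos: [0.4426, -0.0815, 0.1249]
ee_rot: [-3.141, 0.009, -0.204]
wrist_force: [-0.3, 0.8, -0.5]
width: 0.0941
```

Request:
step_arm(plan=[[[0,0,0,0,40],[0,0,0,0,40],[0,0,0,0,40],[0,0,0,0,40]]])

```text
time: 15.57
tool_pos: [0.4487, -0.0803, 0.1312]
ee_rot: [3.141, -0.004, -0.198]
wrist_force: [0.0, -0.7, 0.8]
width: 0.0709
```

Run:
```python
from m import *
o=robot.get_obs();print(o['time'],o['tool_pos'],o['ee_rot'],o['width'])
w=snap('wrist');save(w,'w6.png');np.savez('w6.npz',frame=w['frame'],K=w['K'],k1=w['k1'],o=w['o'],R=w['R'])
M=masks(w);q=proj(w,np.array([[.4467,-.0812,.037]]))[0];print(q)
x,y=map(int,q)
for c in cont(M['y'],(max(x-90,0),max(y-110,0),x+90,y+110),2):print(cv2.boundingRect(c),rect(w,c,.036))
```

```text
15.5667 [ 0.44874772 -0.0803      0.13118394] [ 3.14134995 -0.00351225 -0.19846845] 0.07088235565336419
[277.49785464 213.38289285]
(268, 141, 21, 133) [448.7 -82.3 117.7  16.9 -11. ]
```

View pics/w6.png

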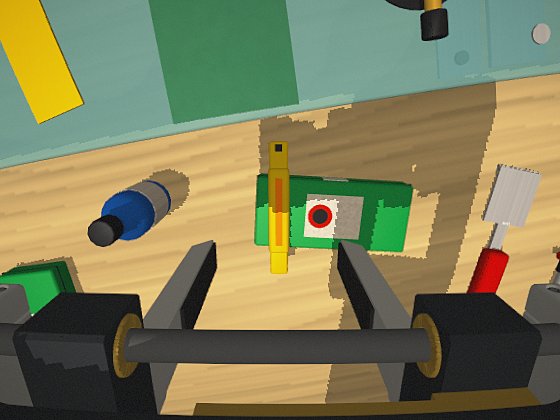

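The wrist view shows the lever on the box at (279,207), in line with the tool axis and midway between the fingers. The box has not moved.

Request:
step_arm(plan=[[[0,-1,-25,0,45],[0,-1,-55,0,45],[0,-1,-75,0,45],[0,-1,-88,0,45],[0,-1,-95,0,45],[0,-1,-95,0,45],[0,-1,-95,0,45],[0,-1,-95,0,45]]])

```text
time: 16.28
tool_pos: [0.4483, -0.0819, 0.0357]
ee_rot: [3.141, -0.003, -0.2]
wrist_force: [-0.6, 0.2, -0.8]
width: 0.0426
```

Request:
step_arm(plan=[[[0,0,0,0,45],[0,0,0,0,45]]])

```text
time: 16.45
tool_pos: [0.4479, -0.082, 0.0354]
ee_rot: [3.141, -0.002, -0.2]
wrist_force: [-0.7, 0.1, 0.5]
width: 0.0425
```

Request:
step_arm(plan=[[[0,0,-3,0,45],[0,0,-6,0,45],[0,0,-6,0,45],[0,0,-6,0,10],[0,0,-6,0,10],[0,0,-6,0,10],[0,0,-6,0,10],[0,0,-6,0,10]]])

```text
time: 17.12
tool_pos: [0.447, -0.0817, 0.0283]
ee_rot: [3.141, -0.0, -0.2]
wrist_force: [-0.3, 0.4, -0.3]
width: 0.0175
```

Request:
step_arm(plan=[[[0,0,0,0,10],[0,0,0,0,10],[0,0,0,0,10]]])

```text
time: 17.37
tool_pos: [0.447, -0.0817, 0.0283]
ee_rot: [3.141, -0.0, -0.2]
wrist_force: [-0.1, -0.4, 0.4]
width: 0.0177
```

Request:
step_arm(plan=[[[0,0,5,0,10],[0,0,20,0,10],[0,0,45,0,10],[0,0,80,0,10],[0,0,110,0,10],[0,0,130,0,10],[0,20,140,0.1,10],[20,45,140,0.2,10]]])

```text
time: 18.03
tool_pos: [0.4673, -0.0379, 0.1728]
ee_rot: [3.139, -0.006, 0.001]
wrist_force: [0.3, -0.7, -0.5]
width: 0.0179
```

Request:
step_arm(plan=[[[25,20,0,0.07,10],[55,40,0,0.143,10],[90,58,0,0.143,10],[120,72,0,0.143,10],[145,80,0,0.143,10],[155,82,-15,0.143,10],[155,82,-35,0.143,10],[155,82,-45,0.143,10]]])

```text
time: 18.7
tool_pos: [0.6215, 0.0457, 0.1205]
ee_rot: [-3.141, 0.004, 0.143]
wrist_force: [-0.7, -1.1, -1.5]
width: 0.0176
```

Request:
step_arm(plan=[[[0,0,0,0,10],[0,0,0,0,10],[0,0,0,0,10]]])

```text
time: 18.95
tool_pos: [0.6222, 0.0451, 0.1246]
ee_rot: [3.141, -0.002, 0.142]
wrist_force: [0.5, 0.1, -0.8]
width: 0.0176
```

Run:
```python
from m import *
o=robot.get_obs();print(o['time'],o['tool_pos'],o['ee_rot'],o['width'])
w=snap('wrist')
s=snap('scene')
a=cv2.resize(w['frame'],(560,420))[:300]; b=cv2.resize(s['frame'][190:300,60:500],(560,140),interpolation=cv2.INTER_CUBIC)
cv2.imwrite('pics/p7.png',np.vstack([a,b])[...,::-1])
```

```text
18.95 [0.6221874  0.04507839 0.12459589] [ 3.14123095e+00 -1.76645944e-03  1.42433199e-01] 0.017612040316826824
```

View pics/p7.png

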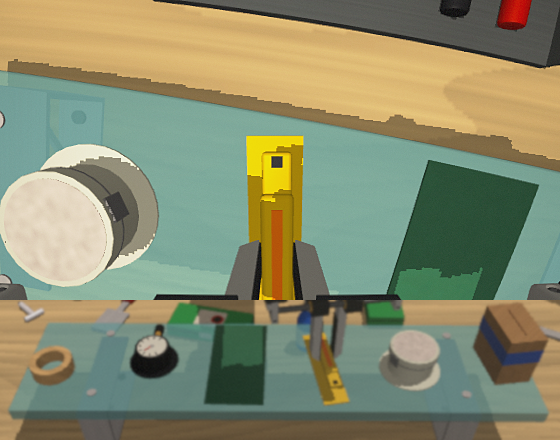

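Top half: the lever hangs centred over the yellow strip, strip x 247-304 and lever 262-293, so about 1 mm more to +y is wanted. Bottom half: the gauge and tin stand upright on their discs.

Request:
step_arm(plan=[[[0,1,-8,0,10],[0,1,-14,0,10],[0,1,-17,0,10],[0,1,-17,0,10],[0,1,-17,0,10],[0,1,-17,0,10]]])

```text
time: 19.55
tool_pos: [0.622, 0.0463, 0.1062]
ee_rot: [3.141, 0.0, 0.143]
wrist_force: [-0.6, 0.5, -0.3]
width: 0.0177
```

Request:
step_arm(plan=[[[0,0,-1,0,10],[0,0,-1,0,10],[0,0,-1,0,10]]])

```text
time: 19.8
tool_pos: [0.622, 0.0463, 0.1053]
ee_rot: [3.141, -0.0, 0.143]
wrist_force: [0.2, 0.0, -1.3]
width: 0.0176
```

Request:
step_arm(plan=[[[0,0,-1,0,10],[0,0,-1,0,10],[0,0,-1,0,10]]])

```text
time: 20.05
tool_pos: [0.6221, 0.0463, 0.1043]
ee_rot: [3.141, -0.0, 0.143]
wrist_force: [0.9, -0.7, -0.1]
width: 0.0175
```

Request:
step_arm(plan=[[[0,0,-1,0,10],[0,0,-1,0,10],[0,0,-1,0,10]]])

```text
time: 20.3
tool_pos: [0.6221, 0.0463, 0.1043]
ee_rot: [3.141, -0.001, 0.143]
wrist_force: [-2.0, -0.5, 5.6]
width: 0.0178
```

Request:
step_arm(plan=[[[0,0,0,0,45],[0,0,0,0,45],[0,0,0,0,45],[0,0,0,0,45],[0,0,10,0,45],[0,0,40,0,45],[0,0,80,0,100],[-20,-10,105,0.1,100]]])

```text
time: 20.97
tool_pos: [0.6043, 0.0373, 0.2112]
ee_rot: [3.141, -0.004, 0.246]
wrist_force: [-0.4, -0.4, 0.5]
width: 0.0525
```

Request:
step_arm(plan=[[[-25,-25,0,0.12,100],[-55,-50,0,0.24,100],[-85,-75,0,0.36,100],[-115,-100,0,0.48,100],[-140,-125,0,0.6,100],[-160,-145,0,0.72,100],[-171,-160,-10,0.84,100],[-171,-165,-30,0.96,100]]])

```text
time: 21.63
tool_pos: [0.4309, -0.1314, 0.1819]
ee_rot: [3.134, 0.002, 1.205]
wrist_force: [0.8, 0.2, 0.3]
width: 0.094
```

Request:
step_arm(plan=[[[0,0,-20,0.12,100],[0,0,-30,0.13,100],[0,0,-30,0.13,100],[0,0,-30,0.13,100],[0,0,-30,0.13,100]]])

```text
time: 22.05
tool_pos: [0.4318, -0.1287, 0.1496]
ee_rot: [3.139, 0.0, 1.332]
wrist_force: [0.8, -0.2, -0.7]
width: 0.0936
```

Run:
```python
from m import *
o=robot.get_obs();print(o['time'],o['tool_pos'],o['ee_rot'],o['width'],o['joint_positions'].round(2))
w=snap('wrist');save(w,'w8.png');np.savez('w8.npz',frame=w['frame'],K=w['K'],k1=w['k1'],o=w['o'],R=w['R'])
M=masks(w)
for c in cont(M['g'],(0,0,560,420),3):print(cv2.boundingRect(c),cv2.contourArea(c),rect(w,c,.026))
```

```text
22.05 [ 0.43182414 -0.12874549  0.14959083] [3.13940141e+00 3.43340926e-04 1.33177984e+00] 0.09362713256347249 [-0.42 -0.12  1.69  0.    1.57 -0.18]
(396, 30, 164, 141) 18094.0 [636.1 -82.1 152.8 103.7  -3. ]
(241, 125, 71, 144) 9337.5 [ 431.1 -127.9  138.4   63.2   75.4]
(530, 238, 1, 1) 0.0 [ 674.7 -227.5    0.     0.     0. ]
```

View pics/w8.png

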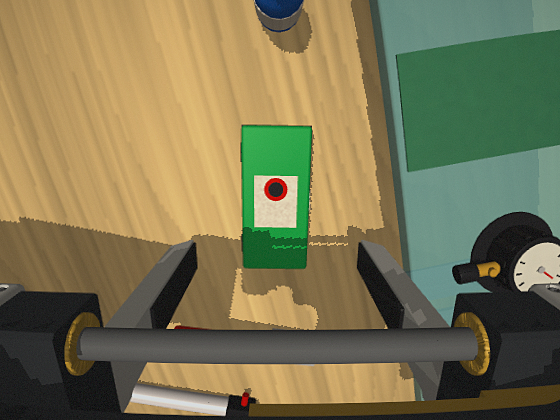

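The wrist view shows the cleared box at (277,196) with its lid up, square between the fingers. Measured 138x63 mm at (431,-128), which agrees with the earlier values.

Request:
step_arm(plan=[[[0,0,-30,0,100],[0,0,-65,0,100],[0,0,-95,0,100],[0,0,-115,0,100],[0,0,-128,0,100],[0,0,-134,0,100],[0,0,-134,0,100],[0,0,-134,0,100]]])

```text
time: 22.77
tool_pos: [0.432, -0.129, 0.0154]
ee_rot: [3.14, 0.0, 1.333]
wrist_force: [-0.1, 0.1, 0.9]
width: 0.094
```

Request:
step_arm(plan=[[[0,0,0,0,50],[0,0,0,0,50],[0,0,0,0,50],[0,0,0,0,50],[0,0,0,0,50],[0,0,0,0,50],[0,0,0,0,50]]])

```text
time: 23.35
tool_pos: [0.4311, -0.1288, 0.0147]
ee_rot: [3.141, 0.0, 1.333]
wrist_force: [-0.3, 0.9, 2.8]
width: 0.0636
```

Request:
step_arm(plan=[[[0,0,5,0,50],[0,0,20,0,50],[0,0,45,0,50],[0,0,80,0,50],[0,0,115,0,50],[0,0,145,-0.1,50],[0,0,160,-0.22,50],[0,5,165,-0.34,50]]])

```text
time: 24.02
tool_pos: [0.4326, -0.1249, 0.1833]
ee_rot: [3.135, -0.001, 0.986]
wrist_force: [0.6, 0.7, -2.1]
width: 0.0637
```

Request:
step_arm(plan=[[[5,8,0,-0.12,50],[15,16,0,-0.24,50],[25,24,0,-0.36,50],[35,32,0,-0.48,50],[45,40,0,-0.6,50],[55,48,0,-0.72,50],[55,50,0,-0.84,50],[55,50,0,-0.96,50]]])

```text
time: 24.68
tool_pos: [0.486, -0.0729, 0.1787]
ee_rot: [-3.141, 0.001, 0.028]
wrist_force: [0.5, -0.0, -0.6]
width: 0.0637
```

Request:
step_arm(plan=[[[0,0,0,-0.087,50],[0,0,0,-0.087,50],[0,0,0,-0.087,50],[0,0,0,-0.087,50],[0,0,0,-0.087,50]]])

```text
time: 25.1
tool_pos: [0.4858, -0.0737, 0.1791]
ee_rot: [3.142, 0.0, -0.053]
wrist_force: [-1.3, -0.2, -0.8]
width: 0.064
```

Run:
```python
from m import *
o=robot.get_obs();print(o['time'],o['tool_pos'],o['ee_rot'],o['width'],o['joint_positions'].round(2))
w=snap('wrist');save(w,'w9.png');np.savez('w9.npz',frame=w['frame'],K=w['K'],k1=w['k1'],o=w['o'],R=w['R'])
M=masks(w)
for c in cont(M['g'],(0,0,560,420),3):print(cv2.boundingRect(c),cv2.contourArea(c),rect(w,c,.102))
```

```text
25.1 [ 0.48583204 -0.07372175  0.17912059] [ 3.14158758e+00  2.51329296e-04 -5.30261708e-02] 0.06401205219075205 [-0.27 -0.04  1.55 -0.    1.63  1.36]
(215, 0, 127, 330) 35487.0 [511.9 -76.5 265.6  96.1  -3.8]
(29, 247, 70, 71) 2733.0 [433.3 116.   70.4  58.8  -2.8]
(288, 121, 8, 5) 5.5 [559.  -89.3   3.9   3.8 -58.4]
```

View pics/w9.png

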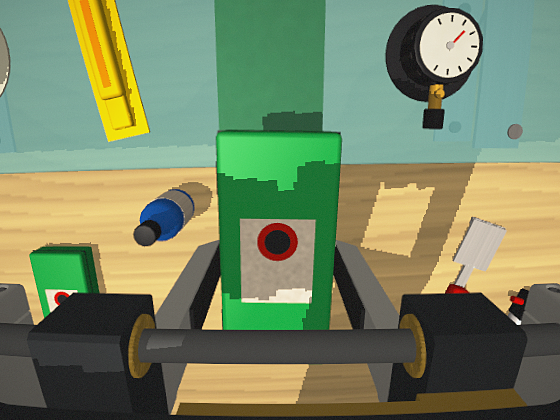

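The wrist view shows the box held level with its lid up. The green rectangle ahead spans x 215-325, and the gauge (450,45) and lever (105,70) are in their places. Now the rectangle's centre line.

Run:
```python
from m import *
w=load('w9.npz');M=masks(w)
for y in(10,50,90):
    x=np.where(M['g'][y,180:360])[0]+180; P=onz(w,[(x[0]-.5,y),(x[-1]+.5,y)],.102)*1000
    print(y,x[0],x[-1],P[:,:2].round(1).tolist(),P[:,:2].mean(0).round(1))
s=load('scene0.npz');H=cv2.cvtColor(s['frame'],cv2.COLOR_RGB2HSV)
print(H[240,245],H[240,210],H[225,245])
m=((H[...,0]>45)&(H[...,0]<82)&(H[...,1]>110)&(H[...,2]<110)).astype(np.uint8)*255
for c in cont(m,(212,206,280,278)): print(cv2.boundingRect(c),rect(s,c,.102))
# box tool-frame check
for y in (150,200): 
    x=np.where(M['g'][y,180:360])[0]+180; P=onz(w,[(x[0]-.5,y),(x[-1]+.5,y)],.191)*1000; print('held',P.round(1).tolist())
P=onz(w,[(220,131),(339,131)],.186)*1000;print('front',P.round(1).tolist())
```

```text
10 215 324 [[640.0, -38.6], [635.7, -116.0]] [637.9 -77.3]
50 217 323 [[613.1, -37.7], [608.9, -114.6]] [611.  -76.2]
90 218 322 [[585.4, -36.0], [581.2, -113.2]] [583.3 -74.6]
[ 70 111  85] [ 76  46 132] [ 68 103  87]
(223, 243, 42, 28) [654.4 -79.5  69.9  61.7  88.5]
held [[549.2, -47.6, 191.0], [545.9, -109.6, 191.0]]
held [[523.4, -46.1, 191.0], [520.1, -107.9, 191.0]]
front [[558.2, -49.3, 186.0], [555.0, -109.8, 186.0]]
```

Request:
step_arm(plan=[[[20,-1,0,0,50],[50,-1,0,0,50],[80,-1,0,0,50],[105,-1,0,0,50],[120,-1,-8,0,50],[124,-1,-25,0,50],[124,-1,-40,0,50],[124,-1,-50,0,50]]])

```text
time: 25.82
tool_pos: [0.6096, -0.0746, 0.1269]
ee_rot: [-3.141, 0.003, -0.053]
wrist_force: [-0.4, 0.0, -1.6]
width: 0.0637
```

Request:
step_arm(plan=[[[0,0,-3,0,50],[0,0,-5,0,50],[0,0,-5,0,50],[0,0,-5,0,50],[0,0,-5,0,50]]])

```text
time: 26.23
tool_pos: [0.6105, -0.0749, 0.1257]
ee_rot: [3.141, -0.002, -0.054]
wrist_force: [-0.6, -0.6, 0.4]
width: 0.0637
```

Request:
step_arm(plan=[[[0,0,-3,0,50],[0,0,-6,0,50],[0,0,-6,0,50],[0,0,-6,0,50],[0,0,-6,0,50]]])

```text
time: 26.65
tool_pos: [0.6099, -0.0747, 0.1181]
ee_rot: [3.142, 0.0, -0.054]
wrist_force: [0.3, 0.3, -1.0]
width: 0.0637
```

Request:
step_arm(plan=[[[0,0,-1,0,50],[0,0,-1,0,50],[0,0,-1,0,50]]])

```text
time: 26.9
tool_pos: [0.6099, -0.0747, 0.1172]
ee_rot: [3.142, 0.0, -0.054]
wrist_force: [0.4, -0.4, -0.8]
width: 0.064
```

Request:
step_arm(plan=[[[0,0,-1,0,50],[0,0,-1,0,50],[0,0,-1,0,50]]])

```text
time: 27.15
tool_pos: [0.6101, -0.0748, 0.1168]
ee_rot: [3.141, -0.001, -0.054]
wrist_force: [-0.2, 0.3, 1.0]
width: 0.0635
```

Request:
step_arm(plan=[[[0,0,-1,0,50],[0,0,-1,0,50],[0,0,-1,0,50]]])

```text
time: 27.4
tool_pos: [0.6102, -0.0748, 0.1167]
ee_rot: [3.141, -0.001, -0.054]
wrist_force: [-1.2, 0.6, 5.4]
width: 0.0638
```

Request:
step_arm(plan=[[[0,0,0,0,100],[0,0,0,0,100],[0,0,0,0,100],[0,0,0,0,100],[0,0,10,0,100],[0,0,40,0,100],[0,0,80,0,100],[-30,0,110,0,100]]])

```text
time: 28.07
tool_pos: [0.5831, -0.0749, 0.2257]
ee_rot: [-3.141, -0.002, -0.054]
wrist_force: [-0.7, 0.0, 0.3]
width: 0.0941
```

Request:
step_arm(plan=[[[-40,0,0,0,100],[-80,0,0,0,100],[-120,0,0,0,100],[-160,0,0,0,100],[-200,0,0,0,100],[-240,0,0,0,100],[-260,0,0,0,100],[-260,0,0,0,100]]])

```text
time: 28.73
tool_pos: [0.318, -0.0746, 0.2262]
ee_rot: [3.14, -0.003, -0.056]
wrist_force: [0.4, -0.6, -0.5]
width: 0.0941
```

Run:
```python
from m import *
o=robot.get_obs();print(o['time'],o['tool_pos'],o['width'])
s=snap('top');t=snap('scene')
for n,q in(('tf',s),('sf',t)): np.savez(n+'.npz',frame=q['frame'],K=q['K'],k1=q['k1'],o=q['o'],R=q['R'])
a=cv2.resize(s['frame'][95:295,70:490],(798,380),interpolation=cv2.INTER_CUBIC); b=cv2.resize(t['frame'][190:290,60:500],(798,181),interpolation=cv2.INTER_CUBIC)
cv2.imwrite('pics/p10.png',np.vstack([a,b])[...,::-1])
```

```text
28.7333 [ 0.3180471  -0.07459922  0.22616682] 0.09409450801217115
```

View pics/p10.png

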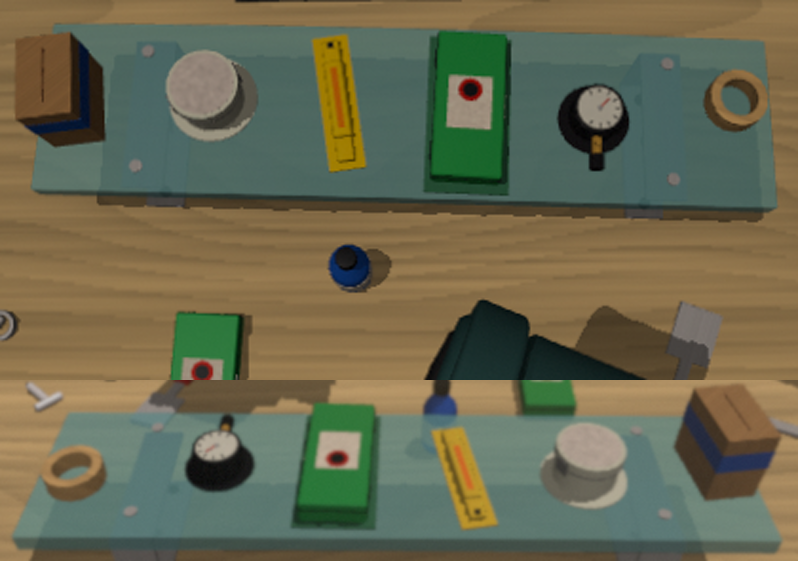

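Everything is in place: tin (202,85), lever (340,103), box (470,107) and gauge (600,108). The cement bottle stands, and the arm is clear of the shelf. Last step is a numeric check.

Run:
```python
from m import *
a=load('top0.npz')
for n,bt,lt in(('tf',(285,105,345,202),(150,112,200,168)),('sf',(220,200,272,275),None)):
    s=load(n+'.npz');H=cv2.cvtColor(s['frame'],cv2.COLOR_RGB2HSV)
    m=((H[...,0]>50)&(H[...,0]<80)&(H[...,1]>150)&(H[...,2]>85)).astype(np.uint8)*255
    print(n,'box top',rect(s,cont(m,bt)[0],.128))
    if lt:
        g=cv2.cvtColor(s['frame'],cv2.COLOR_RGB2GRAY)[lt[1]:lt[3],lt[0]:lt[2]]
        c=cv2.HoughCircles(cv2.resize(g,None,fx=6,fy=6,interpolation=cv2.INTER_CUBIC),cv2.HOUGH_GRADIENT,1,400,param1=60,param2=12,minRadius=100,maxRadius=135)
        if c is not None: p=c[0,0]/6;print('lid',p,onz(s,[(p[0]+lt[0]-.4,p[1]+lt[1]-.4)],.142).round(4))
        y=masks(s)['y']; print('yellow',rect(s,cont(y,(225,105,270,190))[0],.102))
        d=cv2.absdiff(s['frame'],a['frame']).max(2)
        print('diff cement',d[218:252,240:268].max(),'scraper blade',d[252:285,425:450].max())
```

```text
tf box top [609.4 -73.1 137.2  61.5  -3.9]
lid [27.25     29.25     19.983334] [[0.6208 0.1648 0.142 ]]
yellow [621.5  47.5 132.5  32.8   8.1]
diff cement 16 scraper blade 55
sf box top [618.5 -75.5 132.3  62.3  -4. ]
```

The lid reads 5 mm short in x by Hough, and the scene view of the box disagrees, probably from a clipped mask. I'll look again from close by with the wrist camera.

Request:
step_arm(plan=[[[30,30,15,0.05,100],[60,60,30,0.05,100],[90,90,45,0.05,100],[120,120,60,0.05,100],[140,150,70,0.05,100],[160,180,80,0.05,100],[180,210,80,0.05,100],[190,235,80,0.05,100]]])

```text
time: 29.5
tool_pos: [0.514, 0.1642, 0.3036]
ee_rot: [-3.141, -0.0, -0.002]
wrist_force: [1.0, -0.3, -0.6]
width: 0.0942
```

Request:
step_arm(plan=[[[0,0,0,0,100],[0,0,0,0,100],[0,0,0,0,100],[0,0,0,0,100],[0,0,0,0,100]]])

```text
time: 29.92
tool_pos: [0.5105, 0.1594, 0.305]
ee_rot: [3.141, -0.001, -0.006]
wrist_force: [0.3, -0.7, -0.6]
width: 0.0939
```

Run:
```python
from m import *
o=robot.get_obs();print(o['time'],o['tool_pos'])
w=snap('wrist');np.savez('wf.npz',frame=w['frame'],K=w['K'],k1=w['k1'],o=w['o'],R=w['R'])
p=proj(w,np.array([[.6265,.1655,.142],[.6265,.1655,.102],[.6095,-.075,.128]]));print(p)
x,y=map(int,p[0]); x0,y0=max(x-70,0),max(y-60,0)
c=w['frame'][y0:y0+120,x0:x0+140]; print(x0,y0,c.shape)
cv2.imwrite('pics/p11.png',cv2.resize(c[...,::-1],None,fx=5,fy=5,interpolation=cv2.INTER_CUBIC)[:600,:800])
s=load('sf.npz');print(proj(s,np.array([[.6265,.1655,.142],[.6265,.1655,.102]])))
```

```text
29.9167 [0.51045185 0.15939953 0.30497889]
[[269.12500287  76.92220366]
 [269.95041999  81.20768498]
 [496.53248726  98.45312197]]
199 16 (120, 140, 3)
[[385.74786197 225.85651298]
 [381.7592756  241.92019428]]
```

View pics/p11.png

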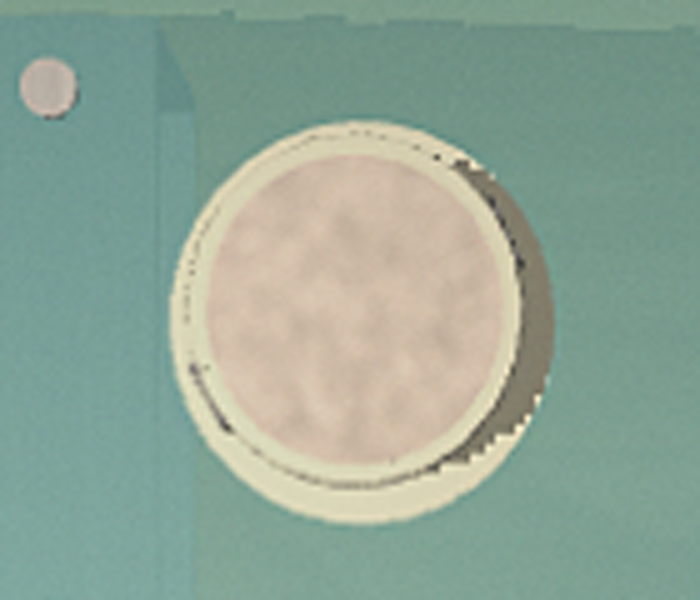

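Close view: lid centre at crop (353,310), disc centre (362,322). Allowing for the expected parallax, the tin is only about 2 mm off centre, so the 5 mm Hough reading was wrong. Handing in.

```bash
python3 -c "
from h import *
print(robot.close_job(), robot.get_obs()['time'])"
```

```text
the job is handed in; nothing more can be done
the job is handed in; nothing more can be done
```

I took the pile apart in the order asked (gauge, tin, lever, patch box) and put each thing on its own place on the shelf. Each was lowered until light contact (about 5 N) before release. The job was handed in at about 30 s, with the gripper clear of everything.

**Last checks**
- **Gauge:** about 1.5 mm from the disc centre, face up.
- **Tin:** about 2 mm from the disc centre in the wrist close-up, lid up. A rough circle fit in the top view had said 5 mm; I trust the close-up.
- **Lever:** flat along the strip. I judged its centring from the gripper position and the view before lowering (within about 1–2 mm), because it can't be told apart from the strip by colour.
- **Box:** about 2 mm from the rectangle's centre and about 1° off in angle, by the top view. The scene view put it about 9 mm farther out; I put that down to its colour mask being cut short, but did not resolve it.
- **Cement bottle:** unchanged in the top view.
- **Scraper:** I never went near it. The pixels around its blade did change in the last top view, most likely from the arm's shadow, and I did not check further.

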